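# Slide a tall battery box into its charging dock and start the charge

### The job

Put the battery box on charge: only push it, without taking it by its handle or lifting it, so that it slides upright across the bench into the charging dock until it is fully home and both spring catches have snapped shut behind it. It is tall and heavy for its footing, so push low, near its base, or it will tip. Then press the start button on the dock's control housing right down and let it go; leave the bottles and the jar where they stand.

Things in the scene. Friction and masses are not known exactly. Their poses are not given: they have to be found in the camera images.
- battery_box: Tall grey box on the bench, flat sides, even load of about 0.9 kg: 76 mm deep (its x), 110 wide (its y), 165 high. Origin: centre of its underside, z up, x points from the face to be pushed (on the robot's right, with a small dark gauge window) to the face that enters the dock first. It starts 185 to 205 mm short of home, up to 20 mm to one side and turned up to 0.25 rad. Friction on the bench 0.5 to 0.7.
- box_push_spot (a point): Point on the battery box's face to be pushed (x = -38 mm of the box), in its middle, 25 mm above the bench: a good height to push. Axes as the box's. Pushed higher than about 50 mm the box begins to tip. Sliding takes 4 to 7 N.
- carry_handle: Black bail handle of the battery box, an 11 mm round bar 80 mm wide; it swings about a hinge along the box's y on the middle of the lid, standing up or lying over, never beyond the box's outline. Top at most 205 mm above the bench. Not to be used. Origin: middle of its hinge line, 171 mm above the box's underside.
- charging_dock: Charging dock fixed to the bench. Origin: on the bench, where the centre of the box's underside is when the box is home; x points into the dock (push this way, to the robot's left), y to the robot, z up; home, the box's axes agree with these. No floor plate. A white tower 136 mm wide, 61 high stands at x = 47 to 98 mm; a white control housing 80 x 75 mm, 40 high at x = 5, y = 126 mm.
- dock_mouth (a point): Middle of the dock's open end (on the robot's right), 110 mm before its origin, at the top of the rails; axes as the dock's. Two steel guide rails 18 mm high, inner faces at y = +-58 mm, run from x = -68 to 42 mm of the dock; before that they flare out at 20 degrees, to y = +-73 mm at the mouth.
- dock_end_stop (a point): Middle between the faces of the two rubber end stops (6 to 36 mm high), 39.5 mm beyond the dock's origin; they meet the box's leading face when the box is 1.5 mm past home; axes as the dock's. The box may rest up to 1.5 mm either side of home.
- contact_block (a joint): Spring contact block at the dock's end, 56 mm wide, 17 to 35 mm above the bench, pressed by the box's leading face over the last millimetres. Metres pressed in: 0 out, 0.004 to 0.007 with the box home; it pushes back with 1.2 N at first and about 3 N with the box home.
- catch_left (a joint): Steel spring catch on the robot's side (22 to 40 mm high), an arm along the rail with a wedge nose at the mouth. Radians swung outward: 0 shut, 0.06 to 0.15 while the box passes, 0 again once the pushed face is past it. Shut, its nose reaches in to y = 48 mm (96 mm between the two) and its flat back lies at x = -39.5 mm of the dock, its mouth end at -66 mm. Pushing past both takes up to about 22 N in all.
- catch_right (a joint): The other spring catch, on the side away from the robot, mirror image of catch_left, same values.
- start_button (a joint): Round start button on top of the dock's control housing. Metres pressed: 0 up, 0.006 right down; a spring brings it back; right down takes 5 N.
- start_button_top (a point): Middle of the start button's top face, 28 mm across; it is pressed straight down. It stands at x = 0, y = 126 mm of the dock, 70 mm from the parked box's side, towards the robot.
- wash_bottle: Bystander: white wash bottle with a red cap and bent spout, 66 mm across, 232 mm high, beyond the dock's tower, left. Origin: centre of its underside.
- blue_bottle: Bystander: light blue bottle with white cap, 67 mm across, 152 mm high, behind the dock, on the side away from the robot. Origin: centre of its underside.
- sample_jar: Bystander: small sample jar, dark below, clear glass above, white cap, 50 mm across, 78 mm high, near the bench's front edge. Origin: centre of its underside.

How it is judged (in metres and radians):
On the way, in this order (a step that is already met when the one before it is completed fails the run):
1. the box is pushed home in the dock, upright, contacts pressed and both catches shut (x of battery_box in the frame of charging_dock between -0.004 and 0.004 m and y of battery_box in the frame of charging_dock between -0.005 and 0.005 m and angle between the x axis of battery_box and the x axis of charging_dock, either way round below 0.07 rad and angle between battery_box's own z axis and vertical below 0.05 rad and value of joint contact_block above 0.003 m and value of joint each of catch_left, catch_right below 0.06 rad), for 0.3 s.
2. the start button is pressed right down with the box home (all of step 1 and value of joint start_button above 0.0045 m), for 0.05 s.
At the end, for the whole second after the job is handed in: The box stands upright at rest in the dock within 4 mm of home along it and 5 mm across it, within 4 degrees of the dock's direction, contact block pressed at least 3 mm, both catches shut (less than 0.06 rad), and the start button is up again (all of step 1 and value of joint start_button below 0.0015 m and linear speed of battery_box below 0.01 m/s); the robot touches nothing.
It fails at once if the battery box tips by more than about 11 degrees (angle between battery_box's own z axis and vertical above 0.2 rad).
It fails at once if the battery box is lifted off the bench (height (world z) of battery_box above 0.02 m).
It fails at once if the fingers take hold of the carry handle (contact force between the fingers and carry_handle above 3 N).
It fails at once if a bottle or the sample jar is pushed away (more than 30 mm) or knocked over (distance of any of wash_bottle, blue_bottle, sample_jar from where it was at the start of the episode above 0.03 m or angle between any of wash_bottle, blue_bottle, sample_jar's own z axis and vertical above 0.3 rad).
It also fails if it takes over 64 s, if anything falls off the work surface, if the arm or the gripper's body presses on something with over 40 N, if the wrist force passes 120 N, or if a joint passes its speed limit or range.

### The arm

A 6-joint arm with a two-finger parallel gripper is mounted at the origin on a cart in front of the work surface, level with it; the furniture and walls round the work are solid. World frame = base frame: x ahead of the robot, y to its left, z up, the work surface at z = 0. Lengths are in m, angles in degrees, forces in N, time in s.
With the tool pointing down it reaches from about 0.325 to 0.9 m from the base axis. Payload 6.1 kg.
Tool frame: the origin (TCP) lies midway between the tips of the shut fingers; the grasp point (between the pads) lies 19 mm behind it; x points along the fingers, z is the direction in which the jaws open and shut, and the axes are right-handed (so a half turn about x gives the same grasp; the last joint's range is limited). The gripper opens to 85 mm and grips with 20 to 120 N. Pads are 22 mm wide; open, the fingers measure 114 mm over their backs; the gripper's body (76 mm by 85 mm) begins 54 mm behind the grasp point. The pads swing forward as they close: fully open they stand 13 mm farther back than shut.
Start: joints at [-71.568, 12.628, 87.462, -0, 79.91, -7.225], TCP at [0.271, -0.563, 0.231] pointing down, gripper open.
Joint ranges: [-170.65, 170.65], [-52.31, 119.04], [5.05, 147.46], [-71.25, 251.25], [11.57, 151.72], [-153.62, 153.62]. Speed limits (degrees/s): [147.25, 147.25, 172.46, 180, 180, 180].

### API

Orientations are given as a 3x3 rotation matrix whose columns are the frame's x, y, z axes.
In Python, from bench import read_state, grab_frame, camera_model, sign_off, masks_of gives the robot as it stands. The module is installed in compiled form; this text tells all that it offers.
- The arm moves only by the shell command python3 -m jog 'ROWS' [FORCE]. ROWS is JSON, a list of rows, each a list of 7 numbers: the turn, a rotation vector about the tool's x, y, z in rad, then the shift along the tool's x, y, z in mm, then the finger opening in mm, from 0 to 85.4. A call has 1 to 20 rows; each row is the pose to reach, as a shift and turn from the pose commanded when the call began, along the tool's axes at that moment; what a row does not reach only later rows make up. A row lasts 1/12 s, in which the tool goes at most 41.7 mm and 7.16 degrees, less where a joint would pass 70% of its speed; a pose out of reach is approached as far as the arm can. A call with a gripper value outside its range is refused whole. The fingers move at their own pace and stop on an object; FORCE is the grip in N (left out, the last holds). Time passes only in rows, so rows that repeat a pose let the fingers close. It gives the time, the measured TCP pose, the force and the opening at its end, in the units of the state.
- read_state(): the state, without advancing time (a new reading comes with each control period).
- grab_frame(name): name is "scene" or "top"; returns the picture (480x640x3 uint8, blue, green, red); there is no depth.
- camera_model(name): a dict with "vfov" (degrees; the focal length in pixels is half the picture's height over the tangent of half this angle, whatever the lens; pixels are square), "cx", "cy" (the principal point, pixels), "k1" (the pictures are not rectified: a ray, as slopes to the right and down, at radius r is drawn at 1 + k1 r^2 times it, then the intrinsics apply), "xyz" and "attitude" of the camera in the world. Camera axes: x right, y up, looking along -z (the intrinsics and any distortion apply to the point x, -y, -z); pixel columns grow to the right and rows downward; lengths in m; the calibration is good to about 2 mm. A picture is of the moment at which its call begins. camera_model takes no time and is no camera call.
- sign_off(): hands the job in, once; it reports no verdict.
Trained networks look in the newest picture that a camera, given by its name, has taken for a name from the list of things; names that differ only in an ending like _2 or _b are one class to them, and where a whole thing is asked for, a point or a joint stands for the part that bears it (a point fixed in the world has none). Each returns a list of dicts, best first, with "p" (0 to 1); they miss things now and then, are a little off and sometimes report something else, mostly with a low value. They report only what shows in the picture. A call takes as long as a camera call.
- masks_of(camera, name): "region" (480x640 bool, what is visible of it) and "extent" ([left, top, right, bottom] in pixels, round what is visible of it).
The state is a dict: "clock": time; "qpos": joint angles; "joint_velocities": joint speeds; "tau": joint torques, N m; "eef_pos": TCP position; "orientation": TCP orientation; "force": force on the tool from outside, world axes, zero at the start; "ft_torque": the same for the moment, N m; "gripper_width": finger opening in m.
Only numpy, scipy, OpenCV 4.12 (cv2) and the standard library are available. Lean on these libraries where they do the work, as an engineer would, in place of code of your own. Each camera call takes 0.05 s, during which the arm holds its last target.

## Working session

There is one attempt and no reset: what is moved stays moved. The work goes in short steps, Python scripts to look and compute and a shell command to move; the robot and the scene stay as the last step left them, time stands still between calls to the robot, and variables do not carry over. Pictures are saved under pics/ and viewed, and the job is handed in when it is done.

```bash
mkdir -p pics; python3 - <<'E'
from bench import *
import cv2
s=read_state();print(s)
for c in("scene","top"):
    f=grab_frame(c);cv2.imwrite(f"pics/{c}0.png",f);print(camera_model(c))
for c in("scene","top"):
    for n in("battery_box","charging_dock","start_button","carry_handle","wash_bottle","blue_bottle","sample_jar","catch_left","catch_right"):
        print(c,n,[(round(d["p"],2),d["extent"]) for d in masks_of(c,n)][:3])
E
```

```text
{'clock': 0.0, 'qpos': array([-7.15658208e+01,  1.26744472e+01,  8.75261638e+01, -2.33756740e-03,
        7.99079675e+01, -7.22508945e+00]), 'joint_velocities': array([-0.09359801, -0.04434493,  0.00142882, -0.02355174, -0.03560538,
        0.02031809]), 'tau': array([-4.60605334e-04, -4.96897280e+01, -3.89399493e+01, -4.20490478e-04,
        1.09373499e-02,  9.45047049e-06]), 'eef_pos': array([ 0.27043034, -0.56280472,  0.23020412]), 'orientation': array([[-6.37349476e-04,  9.01382031e-01,  4.33024280e-01],
       [ 1.78510972e-03,  4.33024704e-01, -9.01380286e-01],
       [-9.99998204e-01,  1.98501600e-04, -1.88505389e-03]]), 'force': array([-0.17867888, -0.02692794, -0.15346031]), 'ft_torque': array([-0.02671543,  0.00863749, -0.0154451 ]), 'gripper_width': 0.08555533326350466}
{'vfov': 45.106217374693976, 'cx': 317.21177097957496, 'cy': 234.81703504057094, 'k1': 0.015320287061924962, 'xyz': array([-0.48448783,  0.82857082,  0.81917723]), 'attitude': array([[-0.49202306,  0.43079782, -0.75652267],
       [-0.87033659, -0.22276473,  0.43919254],
       [ 0.02067662,  0.87452222,  0
[... 907 characters left out ...]
 catch_right [(0.77, [256.6, 260.1, 289.3, 270.0])]
top battery_box [(0.93, [322.1, 208.9, 358.1, 263.3])]
top charging_dock [(0.69, [222.4, 159.9, 303.4, 298.2]), (0.44, [321.6, 205.9, 358.7, 262.3])]
top start_button [(0.67, [258.7, 278.9, 269.1, 292.0])]
top carry_handle [(0.67, [328.7, 210.0, 343.4, 250.5])]
top wash_bottle [(0.67, [172.3, 233.0, 204.9, 270.9])]
top blue_bottle [(0.95, [272.8, 164.1, 299.7, 193.9]), (0.67, [321.8, 204.6, 358.2, 263.9]), (0.56, [222.6, 159.8, 304.8, 299.7])]
top sample_jar [(0.83, [399.7, 296.6, 425.6, 317.5]), (0.73, [273.9, 164.7, 298.8, 195.1])]
top catch_left [(0.64, [278.8, 256.8, 283.0, 260.9])]
top catch_right [(0.44, [247.4, 216.6, 288.1, 218.2])]
```

```bash
python3 - <<'E'
import cv2
a=cv2.imread("pics/top0.png")[130:350,150:450];cv2.imwrite("pics/topz.png",cv2.resize(a,None,fx=2.66,fy=2.66,interpolation=cv2.INTER_CUBIC))
a=cv2.imread("pics/scene0.png")[180:350,180:480];cv2.imwrite("pics/scz.png",cv2.resize(a,None,fx=2.66,fy=2.66,interpolation=cv2.INTER_CUBIC))
E
```

```text
(no output)
```

View pics/topz.png

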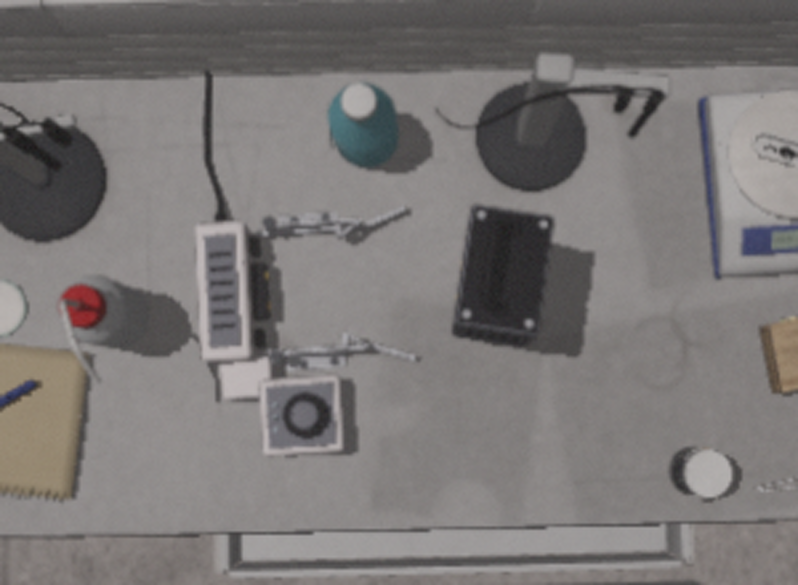

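View pics/scz.png

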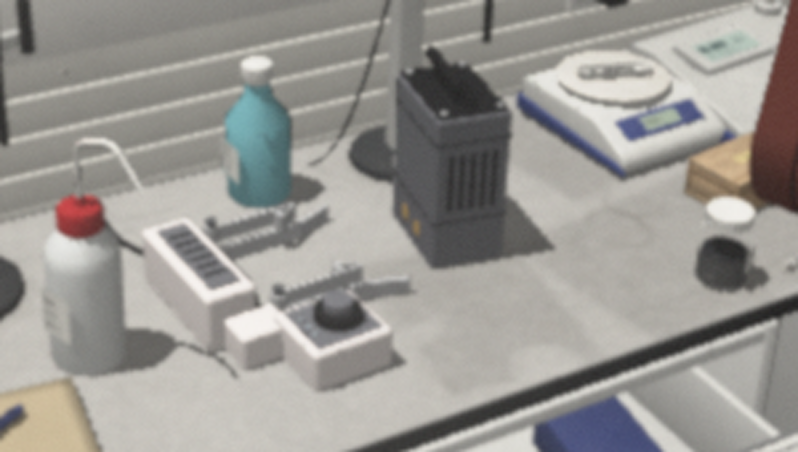

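View pics/scene0.png

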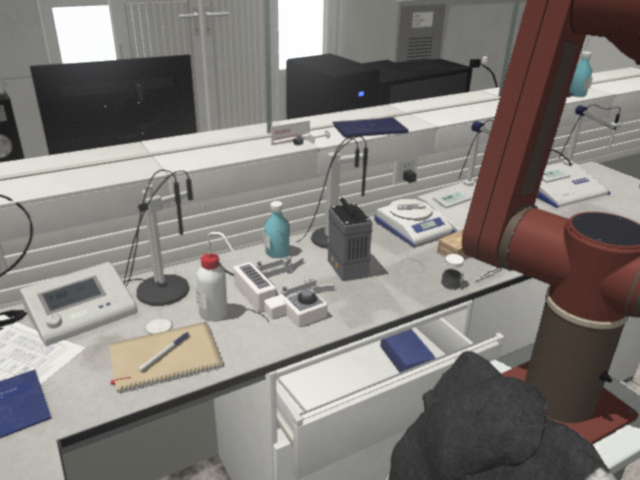

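```bash
cat > h.py <<'E'
import numpy as np, cv2
from bench import *
def ray(c,u,v):
    m=camera_model(c);f=240/np.tan(np.radians(m["vfov"])/2)
    d=np.array([(u-m["cx"])/f,(v-m["cy"])/f]);p=d.copy()
    for _ in range(20): p=d/(1+m["k1"]*(p@p))
    r=m["attitude"]@np.array([p[0],-p[1],-1.]);return m["xyz"],r
def onz(c,u,v,z):
    o,r=ray(c,u,v);return o+r*(z-o[2])/r[2]
def proj(c,P):
    m=camera_model(c);f=240/np.tan(np.radians(m["vfov"])/2)
    q=(np.atleast_2d(P)-m["xyz"])@m["attitude"]
    p=np.c_[q[:,0],-q[:,1]]/-q[:,2:3];p=p*(1+m["k1"]*(p**2).sum(1,keepdims=True))
    return p*f+[m["cx"],m["cy"]]
def zoom(img,x0,y0,w,h,k,fn):
    a=cv2.resize(img[y0:y0+h,x0:x0+w],None,fx=k,fy=k,interpolation=cv2.INTER_CUBIC)
    for x in range((x0+9)//10*10,x0+w,10):
        X=int((x+.5-x0)*k);cv2.line(a,(X,0),(X,6),(0,0,255),1);cv2.putText(a,str(x),(X-10,18),0,.35,(0,0,255),1)
    for y in range((y0+9)//10*10,y0+h,10):
        Y=int((y+.5-y0)*k);cv2.line(a,(0,Y),(6,Y),(0,0,255),1);cv2.putText(a,str(y),(8,Y+4),0,.35,(0,0,255),1)
    cv2.imwrite(fn,a)
E
python3 - <<'E'
from h import *
t=cv2.imread("pics/top0.png")
zoom(t,215,195,100,110,5.4,"pics/tz1.png")
zoom(t,300,195,80,80,7,"pics/tz2.png")
s=cv2.imread("pics/scene0.png");zoom(s,225,190,160,150,4,"pics/sz1.png")
E
```

```text
(no output)
```

View pics/tz1.png

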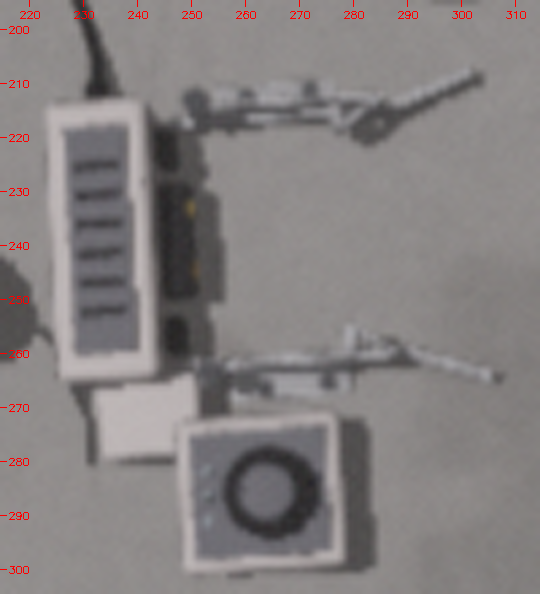

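View pics/tz2.png

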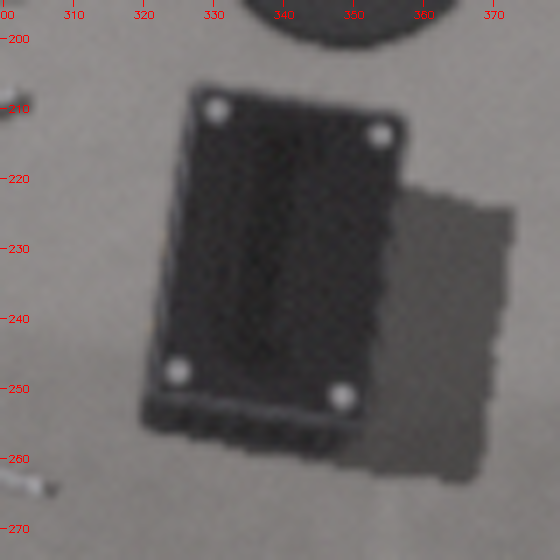

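View pics/sz1.png

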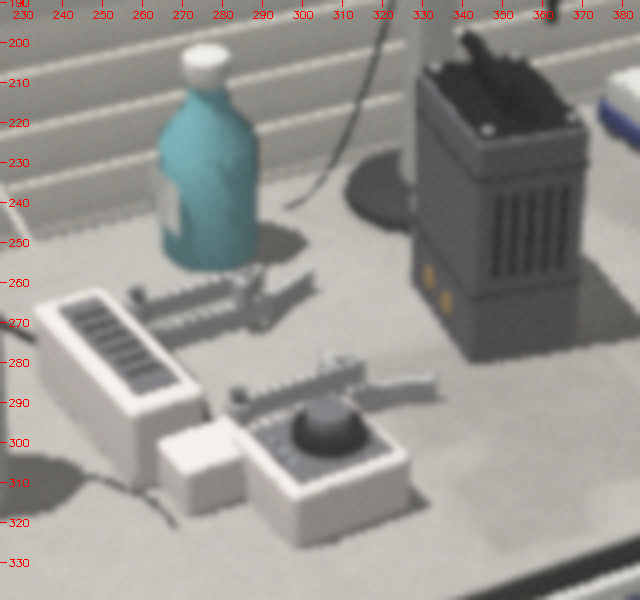

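```bash
cat > fit.py <<'E'
from h import *
from scipy.optimize import least_squares
def model(p,L):
    c,s=np.cos(p[2]),np.sin(p[2]);L=np.array(L,float)
    return np.c_[p[0]+c*L[:,0]-s*L[:,1],p[1]+s*L[:,0]+c*L[:,1],L[:,2]]
def fit(obs,x0):
    cams=[o[0] for o in obs];px=np.array([o[1] for o in obs]);L=[o[2] for o in obs]
    def r(p):
        W=model(p,L);return np.concatenate([(proj(c,w)[0]-q) for c,w,q in zip(cams,W,px)])
    s=least_squares(r,x0,loss="soft_l1");return s.x,r(s.x).reshape(-1,2).round(1)
E
python3 - <<'E'
from fit import *
T="top";S="scene"
d=[(T,(222.8,214.1),(98,-68,61)),(T,(241.4,212.8),(47,-68,61)),(T,(226,264.9),(98,68,61)),(T,(244.1,263.4),(47,68,61)),
(T,(247.3,272.6),(45,88.5,40)),(T,(276.5,270.6),(-35,88.5,40)),(T,(278.4,298.2),(-35,163.5,40)),(T,(249.1,300.2),(45,163.5,40)),
(T,(303.4,208.6),(-110,-73,18)),(T,(306.5,264.5),(-110,73,18))]
S1=lambda x,y:(x/4+225-.5,y/4+190-.5)
d2=[(S,S1(35,307),(98,-68,61)),(S,S1(103,290),(47,-68,61)),(S,S1(202,392),(47,68,61)),(S,S1(133,420),(98,68,61)),(S,S1(297,497),(45,163.5,40)),(S,S1(409,458),(-35,163.5,40)),(S,S1(300,547),(45,163.5,0))]
mm=lambda L:[(a,b,tuple(np.array(c)/1000)) for a,b,c in L]
for o in (d,d2,d+d2):
    p,r=fit(mm(o),[.5,.3,1.57]);print(p.round(4));print(r.tolist())
b=[(T,(326.6,206.6),(38,-55,165)),(T,(357.4,210.5),(-38,-55,165)),(T,(320.9,250.9),(38,55,165)),(T,(352,254.2),(-38,55,165))]
b2=[(S,S1(420,65),(38,-55,165)),(S,S1(478,140),(38,55,165)),(S,S1(588,125),(-38,55,165)),(S,S1(472,362),(38,55,0)),(S,S1(578,345),(-38,55,0)),(S,S1(413,280),(38,-55,0))]
for o in (b,b2,b+b2):
    p,r=fit(mm(o),[.5,.1,1.57]);print("box",p.round(4));print(r.tolist())
D=fit(mm(d+d2),[.5,.3,1.57])[0];B=fit(mm(b+b2),[.5,.1,1.57])[0]
c,s=np.cos(D[2]),np.sin(D[2]);e=B[:2]-D[:2];print("box in dock",c*e[0]+s*e[1],-s*e[0]+c*e[1],B[2]-D[2])
np.save("D.npy",D)
print("btn W",model(D,[(0,.126,.05)]), "top px btn center")
for z in(.045,.05,.055,.06):print(z,onz(T,215+264/5.4-.5,195+490/5.4-.5,z))
for n,u,v,z in(("jar",412,307,.07),("blue",285,169,.15),("wash",182,245,.22)):print(n,onz(T,u,v,z))
E
```

```text
[0.6008 0.2982 1.6111]
[[-0.1, -1.2], [0.9, -1.1], [-1.2, 0.4], [0.6, 0.7], [-0.4, -0.3], [1.2, -0.1], [0.9, 1.3], [-0.8, 1.2], [-0.5, 0.2], [-0.3, -1.3]]
[0.5964 0.3045 1.632 ]
[[-1.9, -0.1], [-0.3, -1.5], [1.9, -0.7], [-0.4, -1.2], [0.2, 1.3], [2.1, 0.0], [-0.6, 3.1]]
[0.6003 0.2996 1.6154]
[[-0.8, -0.9], [0.2, -0.9], [-1.6, 0.7], [0.2, 0.9], [-0.8, -0.0], [0.8, -0.0], [0.6, 1.4], [-1.0, 1.4], [-1.1, 0.2], [-0.7, -1.3], [-0.5, -1.8], [1.1, -3.0], [2.4, -2.2], [0.1, -2.9], [0.1, -0.1], [2.2, -1.0], [-0.7, 1.7]]
box [0.5997 0.1045 1.4204]
[[-0.4, -0.9], [0.5, -0.8], [-0.5, 0.5], [0.4, 1.3]]
box [0.5999 0.1029 1.372 ]
[[-0.1, -0.9], [0.3, -0.4], [1.7, -0.6], [-1.0, 1.0], [-0.1, 0.7], [-0.3, -0.0]]
box [0.5997 0.1041 1.4028]
[[0.2, -1.2], [1.0, -0.4], [-0.7, 0.2], [0.1, 1.5], [-1.0, -0.5], [0.7, -0.2], [1.8, -0.8], [-0.6, 1.3], [0.0, 0.5], [-1.0, 0.4]]
box in dock -0.19531487313680765 0.00935844894541953 -0.21259575815655318
btn W [[0.47447228 0.29399019 0.05      ]] top px btn center
0.045 [0.47621916 0.29673497 0.045     ]
0.05 [0.47615342 0.29625233 0.05      ]
0.055 [0.47608768 0.29576969 0.055     ]
0.06 [0.47602195 0.29528704 0.06      ]
jar [ 0.41245516 -0.08015196  0.07      ]
blue [0.75488286 0.23116073 0.15      ]
wash [0.56761956 0.46228376 0.22      ]
```

```bash
cat > go.py <<'E'
from h import *
from scipy.spatial.transform import Rotation as Ro
def tool(head,tilt):
    h=np.array([np.cos(head),np.sin(head),0]);k=np.array([0,0,1.]);p=np.cross(h,k)
    t=np.radians(tilt);x=np.sin(t)*h-np.cos(t)*k
    return np.c_[x,np.cross(p,x),p]
def rel(R,p,s=None):
    s=s or read_state();R0=s["orientation"]
    return (Ro.from_matrix(R0.T@R).as_rotvec().round(3).tolist(), (R0.T@(np.array(p)-s["eef_pos"])*1000).round(1).tolist())
def st():
    s=read_state();h=s["orientation"][:,0]
    print("t",round(s["clock"],2),"p",s["eef_pos"].round(4),"F",s["force"].round(1),"w",round(s["gripper_width"],4),"q",s["qpos"].round(1),"head",np.arctan2(-s["orientation"][0,2]*-1,-s["orientation"][1,2]).round(3) if 0 else (np.arctan2(s["orientation"][1,2],s["orientation"][0,2])+np.pi/2).round(3),"tilt",np.degrees(np.arccos(-h[2])).round(1))
E
python3 - <<'E'
from go import *
B=np.array([.5997,.1043]);hd=1.412;h=np.array([np.cos(hd),np.sin(hd)])
q=B-h*(.038+.06)
print(q,rel(tool(hd,45),[*q,.2]));print(rel(tool(hd,45),[.45,-.3,.25]))
E
```

```text
[0.58420328 0.007533  ] ([-0.913, 0.378, 0.722], [31.3, 529.9, -378.9])
([-0.913, 0.378, 0.722], [-18.7, 275.8, -159.8])
```

```bash
R='[-0.457,0.189,0.361,-19,276,-160,50]'; python3 -m jog '[[-0.457,0.189,0.361,-19,276,-160,50],[-0.457,0.189,0.361,-19,276,-160,50],[-0.457,0.189,0.361,-19,276,-160,50],[-0.457,0.189,0.361,-19,276,-160,50],[-0.457,0.189,0.361,-19,276,-160,50],[-0.457,0.189,0.361,-19,276,-160,50],[-0.457,0.189,0.361,-19,276,-160,50],[-0.457,0.189,0.361,-19,276,-160,50],[-0.913,0.378,0.722,10,420,-280,50],[-0.913,0.378,0.722,10,420,-280,50],[-0.913,0.378,0.722,10,420,-280,50],[-0.913,0.378,0.722,10,420,-280,50],[-0.913,0.378,0.722,10,420,-280,50]]'; python3 -c "
from go import *
st();cv2.imwrite('pics/s1.png',grab_frame('scene'))"
```

```text
clock: 2.08
eef_pos: [0.5286, -0.1257, 0.2211]
orientation: [[0.109, 0.106, 0.988], [0.702, 0.696, -0.152], [-0.704, 0.71, 0.002]]
force: [0.4, 0.1, -0.5]
gripper_width: 0.05
t 2.08 p [ 0.5286 -0.1257  0.2211] F [ 0.4  0.1 -0.5] w 0.05 q [-43.6  16.2  95.4  36.   96.7 -39.9] head 1.418 tilt 45.2
```

View pics/s1.png

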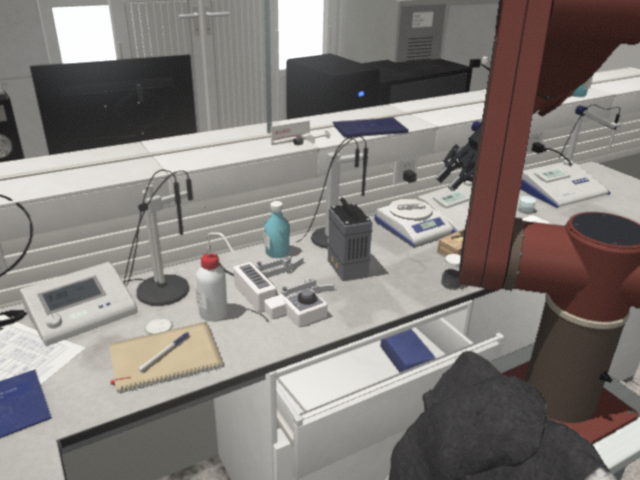

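The arm is above the bench at x≈465 px, clear of the box (350,240) and the balance. Next is the pre-push point, then down.

```bash
python3 - <<'E'
from go import *
B=np.array([.5997,.1043]);hd=1.412;h=np.array([np.cos(hd),np.sin(hd)])
q=B-h*(.038+.06)
print(rel(tool(hd,45),[*q,.2]));print(rel(tool(hd,45),[*q,.06]));print(rel(tool(hd,45),[*q,.022]))
E
```

```text
([0.009, -0.008, -0.011], [111.6, 83.1, 35.9])
([0.009, -0.008, -0.011], [209.6, -16.9, 35.8])
([0.009, -0.008, -0.011], [236.2, -44.1, 35.8])
```

```bash
python3 -m jog '[[0.009,-0.008,-0.011,112,83,36,50],[0.009,-0.008,-0.011,112,83,36,50],[0.009,-0.008,-0.011,112,83,36,50],[0.009,-0.008,-0.011,112,83,36,50],[0.009,-0.008,-0.011,210,-17,36,50],[0.009,-0.008,-0.011,210,-17,36,50],[0.009,-0.008,-0.011,210,-17,36,50],[0.009,-0.008,-0.011,210,-17,36,50],[0.009,-0.008,-0.011,223,-30,36,50],[0.009,-0.008,-0.011,236,-44,36,50],[0.009,-0.008,-0.011,236,-44,36,50]]'; python3 -c "
from go import *
st();f=grab_frame('scene');cv2.imwrite('pics/s2.png',cv2.resize(f[150:370,200:500],None,fx=2.6,fy=2.6))
f=grab_frame('top');cv2.imwrite('pics/t2.png',cv2.resize(f[130:350,200:500],None,fx=2.6,fy=2.6))"
```

```text
clock: 3.05
eef_pos: [0.5825, -0.0001, 0.0196]
orientation: [[0.114, 0.126, 0.985], [0.69, 0.704, -0.17], [-0.715, 0.699, -0.007]]
force: [-0.8, 0.9, -1.1]
gripper_width: 0.0504
t 3.05 p [ 5.825e-01 -1.000e-04  1.960e-02] F [-0.8  0.9 -1.1] w 0.0504 q [-30.6  31.2 100.7  42.9  73.2 -43. ] head 1.4 tilt 44.4
```

View pics/s2.png

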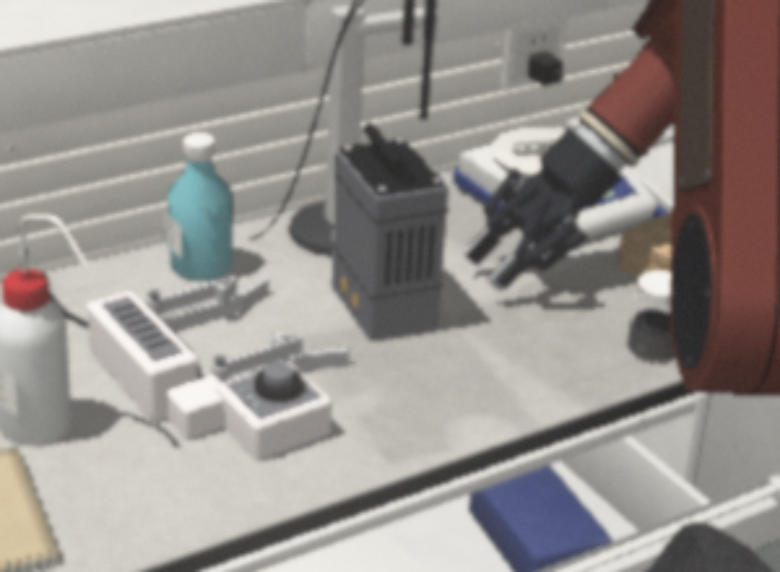

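View pics/t2.png

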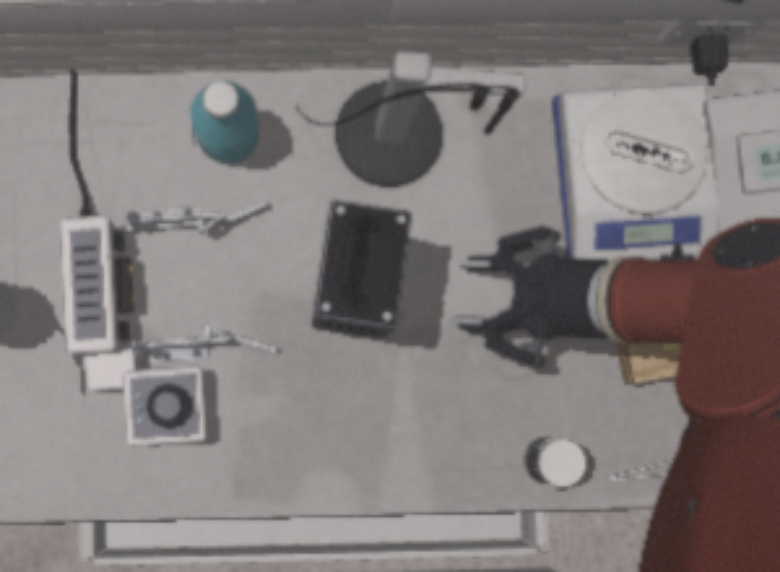

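```bash
python3 -m jog '[[0,0,0,7,7,0,50],[0,0,0,14,14,0,50],[0,0,0,21,21,0,50],[0,0,0,28,28,0,50],[0,0,0,32,32,0,50],[0,0,0,35,35,0,50],[0,0,0,36,36,0,50],[0,0,0,36,36,0,50],[0,0,0,36,36,0,50]]'; python3 -c "
from go import *
st();f=grab_frame('top');zoom(f,215,190,180,120,4.4,'pics/t3.png')"
```

```text
clock: 3.9
eef_pos: [0.5936, 0.0493, 0.0227]
orientation: [[0.118, 0.122, 0.986], [0.689, 0.705, -0.17], [-0.715, 0.699, -0.001]]
force: [-0.6, -0.4, -0.2]
gripper_width: 0.0502
t 3.9 p [0.5936 0.0493 0.0227] F [-0.6 -0.4 -0.2] w 0.0502 q [-25.8  30.  102.   45.5  70.4 -40.7] head 1.4 tilt 44.3
```

View pics/t3.png

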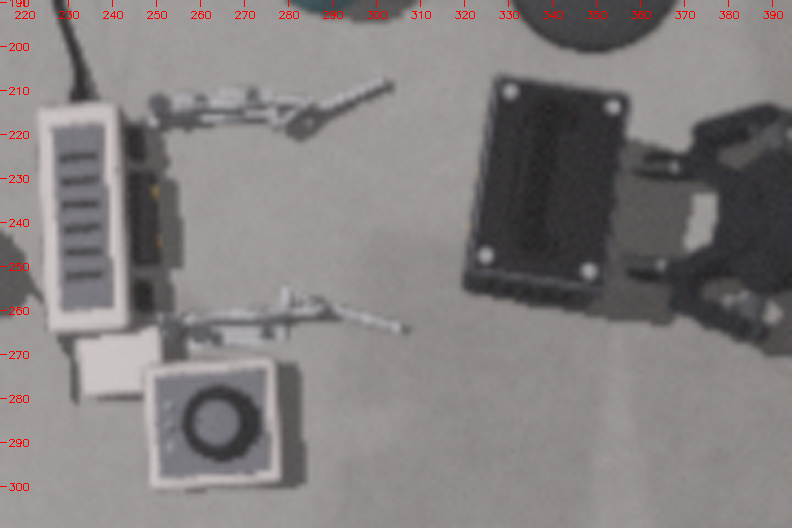

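```bash
python3 -m jog '[[0,0,0,1.5,1.5,0,50],[0,0,0,3,3,0,50],[0,0,0,4,4,0,50],[0,0,0,5,5,0,50],[0,0,0,5,5,0,50]]';python3 -m jog '[[0,0,0,1,1,0,50],[0,0,0,2,2,0,50],[0,0,0,2,2,0,50]]';python3 -m jog '[[0,0,0,1,1,0,50],[0,0,0,2,2,0,50],[0,0,0,2,2,0,50]]'
```

```text
clock: 4.37
eef_pos: [0.5947, 0.0566, 0.0226]
orientation: [[0.118, 0.122, 0.986], [0.689, 0.705, -0.169], [-0.715, 0.699, -0.001]]
force: [-0.0, 0.5, 0.3]
gripper_width: 0.0501
clock: 4.62
eef_pos: [0.5952, 0.0594, 0.0226]
orientation: [[0.118, 0.122, 0.986], [0.689, 0.705, -0.169], [-0.715, 0.699, -0.001]]
force: [-0.2, -0.4, 0.2]
gripper_width: 0.0499
clock: 4.87
eef_pos: [0.5957, 0.0622, 0.0226]
orientation: [[0.118, 0.122, 0.986], [0.689, 0.705, -0.169], [-0.715, 0.699, -0.001]]
force: [-0.2, 0.4, -0.0]
gripper_width: 0.0497
```

```bash
python3 -m jog '[[0,0,0,1,1,0,50],[0,0,0,2,2,0,50],[0,0,0,2,2,0,50]]'|sed -n '2p;4p';python3 -m jog '[[0,0,0,1,1,0,50],[0,0,0,2,2,0,50],[0,0,0,2,2,0,50]]'|sed -n '2p;4p';python3 -m jog '[[0,0,0,1,1,0,50],[0,0,0,2,2,0,50],[0,0,0,2,2,0,50]]'|sed -n '2p;4p'
```

```text
eef_pos: [0.5963, 0.0644, 0.0225]
force: [0.3, -2.6, -0.6]
eef_pos: [0.597, 0.0668, 0.0225]
force: [-1.2, -4.7, 0.5]
eef_pos: [0.5976, 0.0697, 0.0225]
force: [0.3, -5.0, 0.8]
```

```bash
cat > plan.py <<'E'
from go import *
# plan from current tool: box frame assumed rigid to tool; C lateral offset lat along p
def plan(Cnow,hd0,targets,D=np.array([.6005,.299,1.613]),z=.0225,tilt=44.5):
    # targets: list of (x,y,heading) of box in dock
    s=read_state();h0=np.arctan2(s["orientation"][1,2],s["orientation"][0,2])+np.pi/2
    dx=s["eef_pos"][:2]-Cnow;c,sn=np.cos(hd0),np.sin(hd0);b=np.array([c*dx[0]+sn*dx[1],-sn*dx[0]+c*dx[1]])
    print("tcp in box",b.round(4),"tool-box heading",h0-hd0)
    for X,Y,H in targets:
        a=D[2];C=D[:2]+[np.cos(a)*X-np.sin(a)*Y,np.sin(a)*X+np.cos(a)*Y];g=a+H
        t=C+[np.cos(g)*b[0]-np.sin(g)*b[1],np.sin(g)*b[0]+np.cos(g)*b[1]]
        r=rel(tool(g+h0-hd0,tilt),[*t,z],s);print((X,Y,H),r)
def indock(C,hd,D=np.array([.6005,.299,1.613])):
    e=C-D[:2];c,s=np.cos(D[2]),np.sin(D[2]);return np.r_[c*e[0]+s*e[1],-s*e[0]+c*e[1],hd-D[2]].round(4)
E
python3 - <<'E'
from plan import *
C=np.array([.6007,.110]);print(indock(C,1.405))
def tr(x): # heading linear from -.208 at -.189 to 0 at -.105
    k=.208/.084;u=-.105-x;return (x,k*u*u/2,-k*u)
plan(C,1.405,[tr(x) for x in(-.189,-.179,-.169,-.159,-.149)])
E
```

```text
[-0.1888  0.0078 -0.208 ]
tcp in box [-0.0403 -0.0036] tool-box heading -0.0053171885576648314
(-0.189, 0.008736, -0.208) ([0.0, 0.0, 0.003], [-0.2, -0.3, -0.9])
(-0.179, 0.006779809523809522, -0.1832380952380952) ([-0.018, 0.017, 0.003], [7.0, 7.1, -0.1])
(-0.169, 0.005071238095238097, -0.1584761904761905) ([-0.035, 0.035, 0.003], [14.1, 14.4, 0.4])
(-0.159, 0.0036102857142857143, -0.1337142857142857) ([-0.053, 0.052, 0.003], [21.3, 21.8, 0.7])
(-0.149, 0.0023969523809523803, -0.10895238095238093) ([-0.071, 0.069, 0.003], [28.4, 29.1, 0.8])
```

```bash
python3 -m jog '[[-0.006,0.006,0,2.3,2.4,0,50],[-0.012,0.012,0,4.7,4.8,0,50],[-0.018,0.017,0,7,7.2,0,50],[-0.024,0.023,0,9.4,9.6,0.2,50],[-0.03,0.029,0,11.7,12,0.3,50],[-0.035,0.035,0,14.1,14.4,0.4,50],[-0.041,0.041,0,16.5,16.8,0.5,50],[-0.047,0.046,0,18.9,19.3,0.6,50],[-0.053,0.052,0,21.3,21.8,0.7,50],[-0.059,0.058,0,23.7,24.2,0.7,50],[-0.065,0.063,0,26,26.6,0.8,50],[-0.071,0.069,0,28.4,29.1,0.8,50]]'; python3 -c "
from go import *
st();f=grab_frame('top');zoom(f,215,195,160,90,5,'pics/t4.png')"
```

```text
clock: 6.62
eef_pos: [0.6053, 0.1096, 0.0225]
orientation: [[0.05, 0.051, 0.997], [0.697, 0.714, -0.072], [-0.716, 0.698, 0.0]]
force: [-0.4, -5.2, 0.7]
gripper_width: 0.0504
t 6.62 p [0.6053 0.1096 0.0225] F [-0.4 -5.2  0.7] w 0.0504 q [-19.3  31.9  99.2  45.6  70.6 -39.5] head 1.499 tilt 44.3
```

View pics/t4.png

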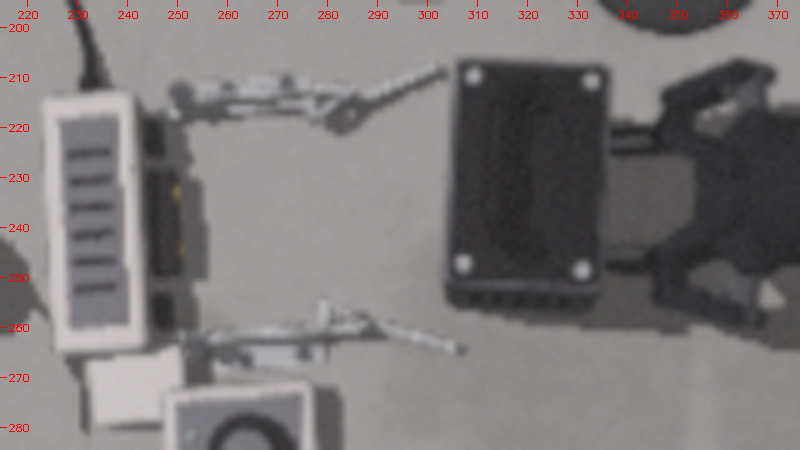

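```bash
cat >> plan.py <<'E'
def screws(px,z=.166):
    # order: far-lead, far-trail, near-lead, near-trail
    P=np.array([onz("top",u,v,z)[:2] for u,v in px]);C=P.mean(0)
    a=(P[0]-P[1])+(P[2]-P[3]);b=(P[0]-P[2])+(P[1]-P[3])
    L=lambda v:np.linalg.norm(v)/2*1000
    h1=np.arctan2(a[1],a[0]);h2=np.arctan2(b[1],b[0])+np.pi/2
    print("C",C.round(4),"h",round(h1,3),round(h2,3),"spacing",L(a).round(1),L(b).round(1));return C,h2
E
python3 - <<'E'
from plan import *
C,h=screws([(x/7+299.5,y/7+194.5) for x,y in((217,110),(380,134),(178,371),(342,396))]);print(indock(C,h))
C,h=screws([(x/5+214.5,y/5+194.5) for x,y in((474,76),(592,81),(463,263),(582,270))]);print(indock(C,h))
E
```

```text
C [0.5994 0.1041] h 1.4 1.398 spacing 55.8 90.0
[-0.1946  0.0093 -0.2155]
C [0.6042 0.1498] h 1.498 1.492 spacing 56.1 89.7
[-0.1493  0.0026 -0.1212]
```

```bash
python3 - <<'E'
from plan import *
C=np.array([.6042,.1498])
def tr(x):
    k=.116/.052;u=max(-.097-x,0);return (x,.0026*(u/.052)**2,-k*u)
plan(C,1.497,[tr(x) for x in(-.149,-.136,-.123,-.11,-.097,-.085)])
E
```

```text
tcp in box [-0.0393 -0.004 ] tool-box heading 0.002983227642106012
(-0.149, 0.0025999999999999994, -0.11599999999999998) ([0.0, 0.0, 0.003], [0.2, 0.1, -0.0])
(-0.136, 0.0014625000000000007, -0.08700000000000002) ([-0.02, 0.021, 0.003], [9.4, 9.5, 0.8])
(-0.123, 0.0006499999999999999, -0.05799999999999999) ([-0.041, 0.041, 0.003], [18.6, 18.9, 1.3])
(-0.11, 0.00016249999999999997, -0.028999999999999995) ([-0.062, 0.061, 0.003], [27.8, 28.4, 1.4])
(-0.097, 0.0, -0.0) ([-0.083, 0.081, 0.003], [37.0, 37.8, 1.2])
(-0.085, 0.0, -0.0) ([-0.083, 0.081, 0.003], [45.4, 46.3, -0.1])
```

```bash
python3 -m jog '[[-0.007,0.007,0,3.1,3.2,0.3,50],[-0.014,0.014,0,6.3,6.4,0.6,50],[-0.02,0.021,0,9.4,9.5,0.8,50],[-0.027,0.027,0,12.5,12.7,1,50],[-0.034,0.034,0,15.6,15.8,1.2,50],[-0.041,0.041,0,18.6,18.9,1.3,50],[-0.048,0.047,0,21.7,22.1,1.3,50],[-0.055,0.054,0,24.7,25.2,1.4,50],[-0.062,0.061,0,27.8,28.4,1.4,50],[-0.069,0.068,0,30.9,31.5,1.3,50],[-0.076,0.074,0,33.9,34.7,1.2,50],[-0.083,0.081,0,37,37.8,1.2,50],[-0.083,0.081,0,39,39.8,0.9,50]]'; python3 -c "
from go import *
st();f=grab_frame('top');zoom(f,215,195,160,90,5,'pics/t5.png')"
```

```text
clock: 7.75
eef_pos: [0.6102, 0.1654, 0.0225]
orientation: [[-0.031, -0.032, 0.999], [0.698, 0.715, 0.045], [-0.715, 0.699, 0.0]]
force: [0.8, -7.4, 1.7]
gripper_width: 0.0501
t 7.75 p [0.6102 0.1654 0.0225] F [ 0.8 -7.4  1.7] w 0.0501 q [-13.5  34.2  95.5  44.9  72.  -39. ] head 1.615 tilt 44.3
```

View pics/t5.png

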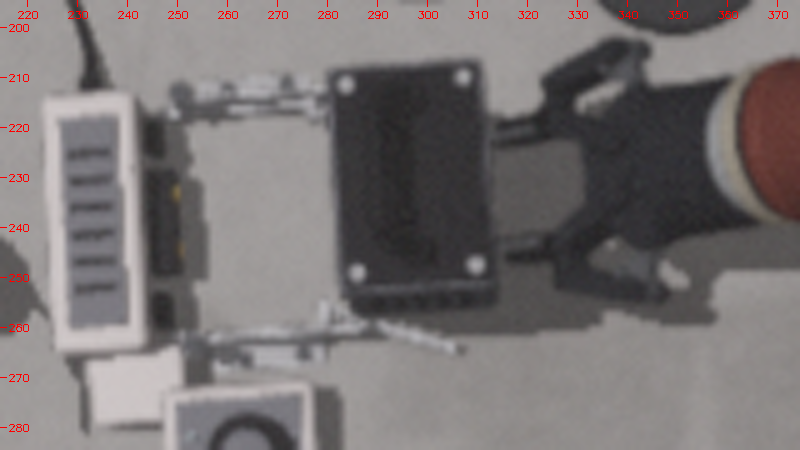

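```bash
python3 - <<'E'
from plan import *
C,h=screws([(x/5+214.5,y/5+194.5) for x,y in((346,84),(463,77),(358,272),(476,265))]);print(indock(C,h))
C=np.array(C)
plan(C,1.613,[(x,0.,0.) for x in(-.09,-.075,-.06,-.045,-.03)])
E
```

```text
C [0.6044 0.2051] h 1.609 1.619 spacing 55.6 89.7
[-0.094   0.      0.0055]
tcp in box [-0.0393 -0.004 ] tool-box heading 0.002144439681286636
(-0.09, 0.0, 0.0) ([0.0, 0.0, 0.003], [2.8, 2.8, 0.1])
(-0.075, 0.0, 0.0) ([0.0, 0.0, 0.003], [13.3, 13.6, 0.1])
(-0.06, 0.0, 0.0) ([0.0, 0.0, 0.003], [23.8, 24.3, 0.1])
(-0.045, 0.0, 0.0) ([0.0, 0.0, 0.003], [34.3, 35.0, 0.1])
(-0.03, 0.0, 0.0) ([0.0, 0.0, 0.003], [44.8, 45.8, 0.2])
```

```bash
python3 -m jog '[[0,0,0,2.1,2.1,0,50],[0,0,0,4.2,4.3,0,50],[0,0,0,6.3,6.4,0,50],[0,0,0,8.4,8.6,0,50],[0,0,0,10.5,10.7,0,50],[0,0,0,12.6,12.9,0,50],[0,0,0,14.7,15,0.1,50],[0,0,0,16.8,17.1,0.1,50],[0,0,0,18.9,19.3,0.1,50],[0,0,0,21,21.4,0.1,50]]';python3 -m jog '[[0,0,0,2.1,2.1,0,50],[0,0,0,4.2,4.3,0,50],[0,0,0,6.3,6.4,0,50],[0,0,0,8.4,8.6,0,50],[0,0,0,10.5,10.7,0,50],[0,0,0,12.6,12.9,0,50]]'; python3 -c "
from go import *
st();f=grab_frame('top');zoom(f,215,195,160,90,5,'pics/t6.png')
f=grab_frame('scene');zoom(f,225,170,160,150,4,'pics/s6.png')"
```

```text
clock: 8.63
eef_pos: [0.6091, 0.1948, 0.0225]
orientation: [[-0.03, -0.032, 0.999], [0.698, 0.715, 0.043], [-0.716, 0.698, 0.001]]
force: [0.3, -8.1, 1.9]
gripper_width: 0.05
clock: 9.13
eef_pos: [0.6083, 0.2127, 0.0225]
orientation: [[-0.03, -0.032, 0.999], [0.698, 0.715, 0.043], [-0.716, 0.698, 0.001]]
force: [0.4, -7.6, 0.2]
gripper_width: 0.0501
t 9.13 p [0.6083 0.2127 0.0225] F [ 0.4 -7.6  0.2] w 0.0501 q [ -9.2  33.6  96.4  47.   69.3 -36.8] head 1.614 tilt 44.3
```

View pics/t6.png

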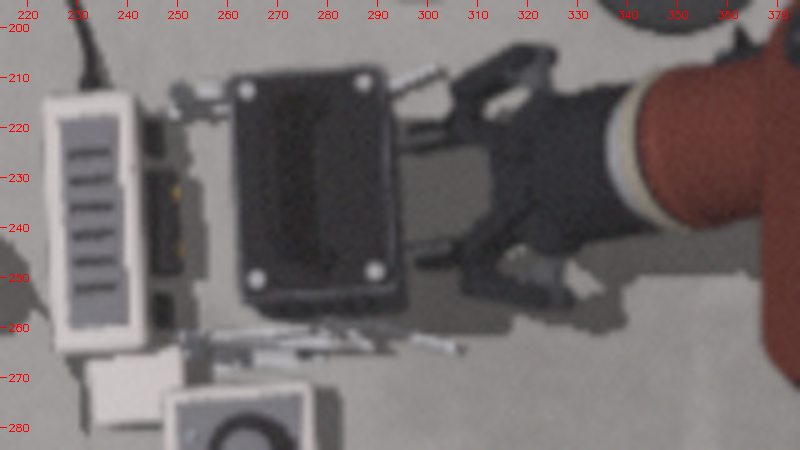

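View pics/s6.png

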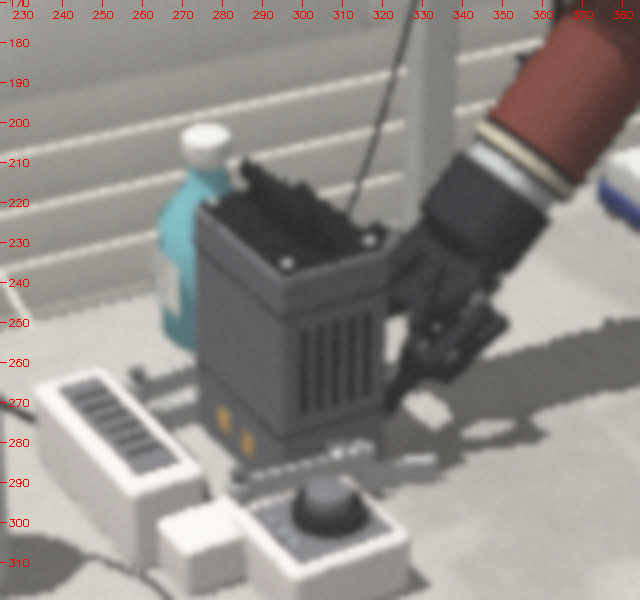

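```bash
python3 -m jog '[[0,0,0,-2,-2,0,50],[0,0,0,-4,-4,-1,50],[0,0,0,-4,-4,-4,30],[0,0,0,-4,-4,-4,30],[0,0,0,-4,-4,-4,30],[0,0,0,-4,-4,-4,30]]'; python3 -m jog '[[0,0,0,2,2,0,30],[0,0,0,4,4,0,30],[0,0,0,6,6.1,0,30],[0,0,0,8,8.2,0,30],[0,0,0,10,10.2,0,30],[0,0,0,12,12.2,0,30],[0,0,0,14,14.3,0,30],[0,0,0,16,16.3,0,30]]'; python3 -m jog '[[0,0,0,2,2,0,30],[0,0,0,4,4,0,30],[0,0,0,6,6.1,0,30],[0,0,0,8,8.2,0,30],[0,0,0,10,10.2,0,30],[0,0,0,12,12.2,0,30]]';python3 -c "
from go import *
st();f=grab_frame('top');zoom(f,215,195,160,90,5,'pics/t7.png')
f=grab_frame('scene');zoom(f,225,170,160,150,4,'pics/s7.png')"
```

```text
clock: 9.73
eef_pos: [0.6037, 0.2081, 0.0224]
orientation: [[-0.032, -0.032, 0.999], [0.699, 0.714, 0.045], [-0.715, 0.699, -0.001]]
force: [0.3, 0.2, -0.2]
gripper_width: 0.0301
clock: 10.4
eef_pos: [0.6039, 0.2296, 0.0224]
orientation: [[-0.029, -0.032, 0.999], [0.697, 0.716, 0.043], [-0.716, 0.698, 0.001]]
force: [0.1, -6.8, 0.8]
gripper_width: 0.0298
clock: 10.9
eef_pos: [0.6032, 0.2467, 0.0224]
orientation: [[-0.029, -0.032, 0.999], [0.697, 0.716, 0.043], [-0.716, 0.698, 0.001]]
force: [0.1, -7.7, 2.0]
gripper_width: 0.0297
t 10.9 p [0.6032 0.2467 0.0224] F [ 0.1 -7.7  2. ] w 0.0297 q [ -6.1  33.   97.3  48.4  67.3 -35.3] head 1.614 tilt 44.2
```

View pics/t7.png

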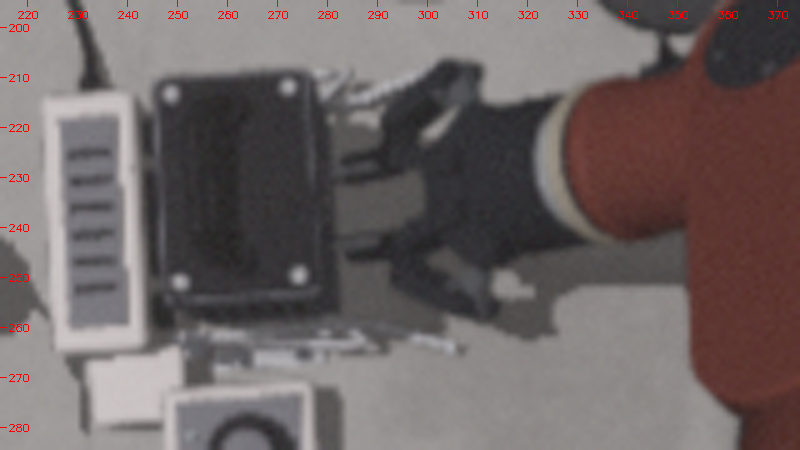

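View pics/s7.png

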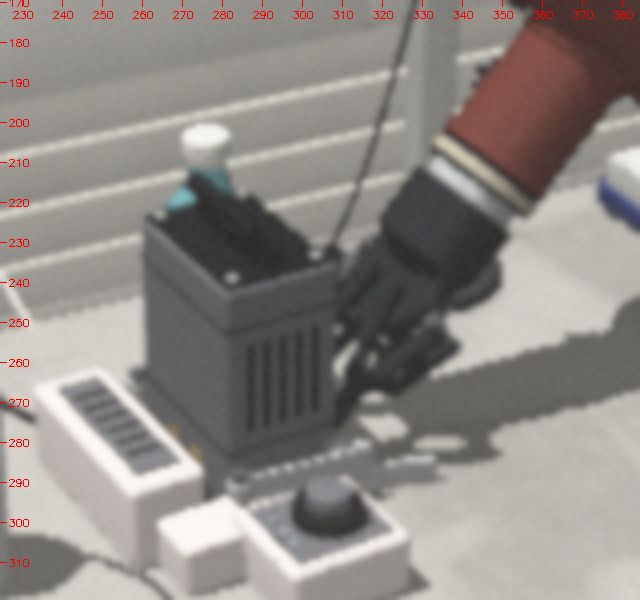

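```bash
python3 - <<'E'
from plan import *
C,h=screws([(x/5+214.5,y/5+194.5) for x,y in((171,94),(288,87),(180,282),(299,274))]);print(indock(C,h))
E
python3 -m jog '[[0,0,0,1.4,1.4,0,30],[0,0,0,2.8,2.8,0,30],[0,0,0,4.2,4.3,0,30]]'|sed -n '2p;4p'
python3 -m jog '[[0,0,0,0.7,0.7,0,30],[0,0,0,1.4,1.4,0,30]]'|sed -n '2p;4p'
python3 -m jog '[[0,0,0,0.7,0.7,0,30],[0,0,0,1.4,1.4,0,30]]'|sed -n '2p;4p'
```

```text
C [0.6016 0.2884] h 1.613 1.614 spacing 55.8 89.4
[-0.0107 -0.0006  0.0008]
eef_pos: [0.6028, 0.2527, 0.0224]
force: [0.3, -6.6, 1.4]
eef_pos: [0.6028, 0.2545, 0.0224]
force: [0.3, -9.4, 1.6]
eef_pos: [0.6027, 0.2567, 0.0224]
force: [1.3, -6.9, 1.7]
```

```bash
for i in 1; do python3 -m jog '[[0,0,0,0.4,0.4,0,30],[0,0,0,0.7,0.7,0,30]]'|sed -n '2p;4p'
python3 -m jog '[[0,0,0,0.4,0.4,0,30],[0,0,0,0.7,0.7,0,30]]'|sed -n '2p;4p'
python3 -m jog '[[0,0,0,0.4,0.4,0,30],[0,0,0,0.7,0.7,0,30]]'|sed -n '2p;4p'; done
python3 -c "
from go import *
st();f=grab_frame('top');zoom(f,215,195,160,90,5,'pics/t8.png')
f=grab_frame('scene');zoom(f,225,170,160,150,4,'pics/s8.png')"
```

```text
eef_pos: [0.6027, 0.2575, 0.0224]
force: [0.3, -9.7, 1.9]
eef_pos: [0.6027, 0.2584, 0.0224]
force: [-0.1, -9.4, 0.5]
eef_pos: [0.6027, 0.2593, 0.0224]
force: [-0.0, -8.9, 2.6]
t 12.08 p [0.6027 0.2593 0.0224] F [-0.  -8.9  2.6] w 0.0301 q [ -4.9  33.   97.3  48.9  66.6 -34.7] head 1.614 tilt 44.2
```

View pics/t8.png

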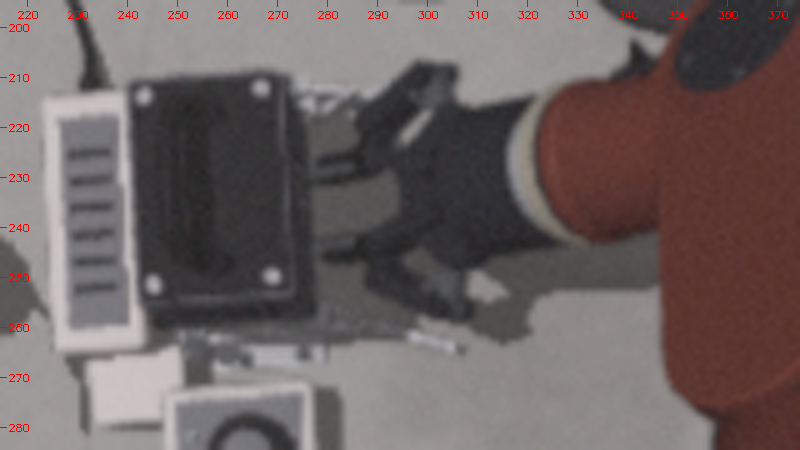

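Box now close to home, catch apparently still spread (nose hidden by the box side near (280,258)). I keep going gently until the end stop gives a force rise.

```bash
for i in 1; do python3 -m jog '[[0,0,0,0.4,0.4,0,30],[0,0,0,0.7,0.7,0,30]]'|sed -n '2p;4p'
python3 -m jog '[[0,0,0,0.4,0.4,0,30],[0,0,0,0.7,0.7,0,30]]'|sed -n '2p;4p'
python3 -m jog '[[0,0,0,0.4,0.4,0,30],[0,0,0,0.7,0.7,0,30]]'|sed -n '2p;4p'; done
```

```text
eef_pos: [0.6027, 0.26, 0.0224]
force: [-0.3, -12.2, 4.1]
eef_pos: [0.6029, 0.2601, 0.0224]
force: [-1.9, -18.1, 5.7]
eef_pos: [0.6029, 0.2602, 0.0223]
force: [-3.6, -24.0, 7.8]
```

```bash
python3 -c "
from go import *
st();f=grab_frame('top');zoom(f,235,195,80,85,7,'pics/t9.png')
f=grab_frame('scene');zoom(f,270,240,80,75,8,'pics/s9.png')"
```

```text
t 12.68 p [0.6029 0.2602 0.0223] F [ -3.6 -24.    7.8] w 0.03 q [ -4.7  33.   97.3  48.8  66.5 -34.5] head 1.614 tilt 44.1
```

View pics/t9.png

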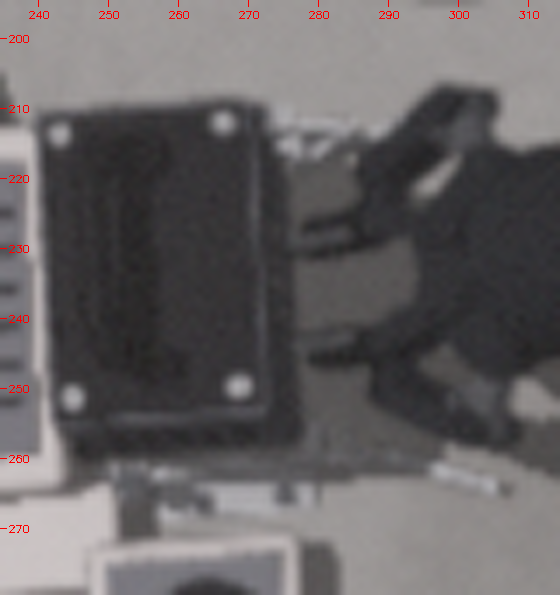

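View pics/s9.png

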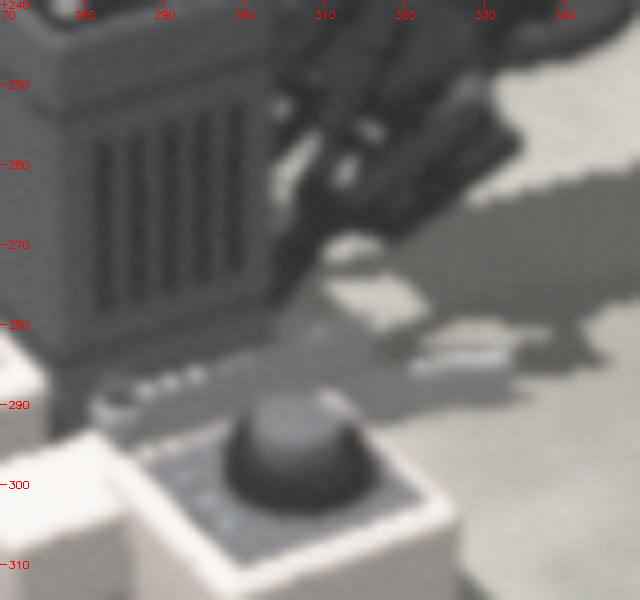

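```bash
python3 -m jog '[[0,0,0,-2,-2,0,30],[0,0,0,-6,-6,0,30],[0,0,0,-14,-14,0,30],[0,0,0,-28,-28,0,30],[0,0,0,-50,-50,0,30],[0,0,0,-70,-70,0,30],[0,0,0,-95,-75,0,30],[0,0,0,-120,-75,0,30],[0,0,0,-140,-55,0,30],[0,0,0,-160,-35,0,30],[0,0,0,-180,-15,0,30],[0,0,0,-180,-15,0,30]]'; python3 -c "
from go import *
st();f=grab_frame('top');zoom(f,225,195,100,110,5.4,'pics/t10.png')
f=grab_frame('scene');zoom(f,225,170,160,150,4,'pics/s10.png')"
```

```text
clock: 13.78
eef_pos: [0.6108, 0.1264, 0.1468]
orientation: [[-0.025, -0.038, 0.999], [0.698, 0.715, 0.044], [-0.716, 0.698, 0.009]]
force: [2.2, 0.4, -0.3]
gripper_width: 0.0301
t 13.78 p [0.6108 0.1264 0.1468] F [ 2.2  0.4 -0.3] w 0.0301 q [-17.   23.5  94.5  41.8  82.3 -33.3] head 1.615 tilt 44.3
```

View pics/t10.png

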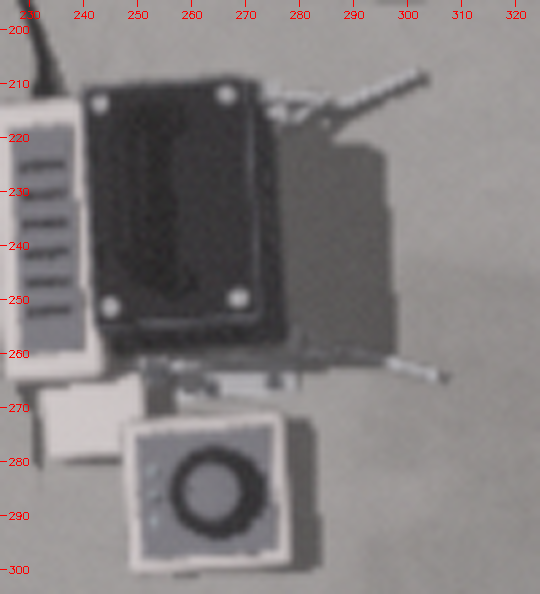

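View pics/s10.png

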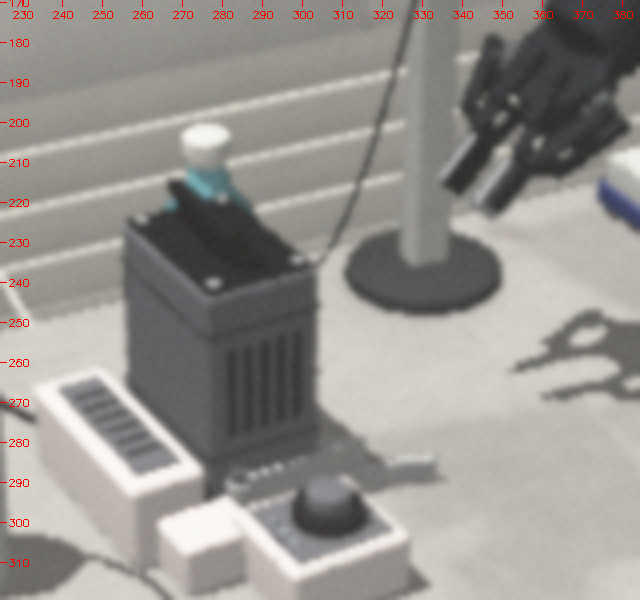

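```bash
python3 - <<'E'
from plan import *
f=grab_frame('top');cv2.imwrite('pics/top10.png',f)
a=cv2.imread('pics/top0.png')
def z(i,x,y,w,h,k,g):return np.clip(cv2.resize(i[y:y+h,x:x+w],None,fx=k,fy=k,interpolation=cv2.INTER_CUBIC).astype(float)*g,0,255).astype(np.uint8)
o=np.vstack([np.hstack([z(a,265,202,45,25,8,1.2),z(f,265,202,45,25,8,1.2)]),np.hstack([z(a,265,248,45,25,8,1.2),z(f,265,248,45,25,8,1.8)])])
cv2.imwrite('pics/cmp.png',o)
C,h=screws([(x/5.4+224.5,y/5.4+194.5) for x,y in((100,103),(227,94),(111,306),(238,298))]);print(indock(C,h))
for y in(-.048,.048):
  W=[.6005,.299]+np.array([[np.cos(1.613)*-.0395-np.sin(1.613)*y,np.sin(1.613)*-.0395+np.cos(1.613)*y]])
  print(proj("top",[*W[0],.04]))
for n in("catch_left","catch_right"):
  print(n,[(round(d["p"],2),d["extent"]) for d in masks_of("top",n)][:2],[(round(d["p"],2),d["extent"]) for d in masks_of("scene",n)][:2])
E
```

```text
C [0.6013 0.3016] h 1.617 1.616 spacing 55.7 89.8
[ 0.0026 -0.0009  0.0029]
[[276.22154284 218.51859483]]
[[278.27078955 254.90258676]]
catch_left [] [(0.58, [282.7, 280.6, 314.1, 295.4])]
catch_right [(0.37, [271.2, 214.5, 286.3, 219.5])] []
```

View pics/cmp.png

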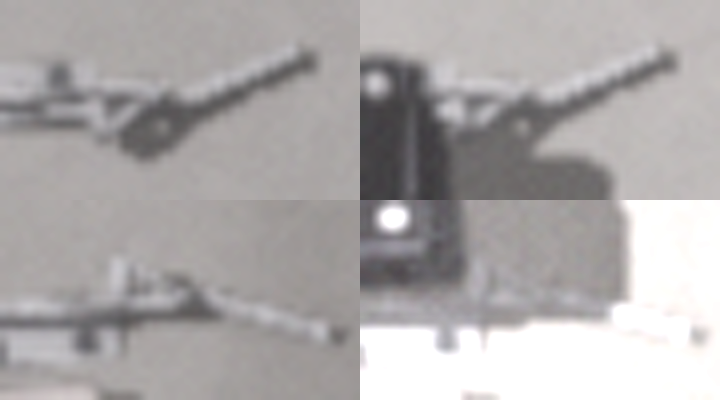

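```bash
python3 - <<'E'
from go import *
o1,r1=ray("top",215+264/5.4-.5,195+490/5.4-.5);o2,r2=ray("scene",270+292/8-.5,240+416/8-.5)
A=np.c_[r1,-r2];t=np.linalg.lstsq(A,o2-o1,rcond=None)[0];print(o1+r1*t[0],o2+r2*t[1])
R=np.c_[[0,0,-1.],np.cross([0,1.,0],[0,0,-1.]),[0,1.,0]]
for p in([.611,.126,.28],[.45,.15,.28],[.475,.295,.2]):print(rel(R,p))
E
```

```text
[0.47600919 0.2951934  0.06097012] [0.47693525 0.29664953 0.06112286]
([-1.444, 0.587, -0.618], [-102.1, 97.6, 3.9])
([-1.444, 0.587, -0.618], [-79.9, 119.5, -155.8])
([-1.444, 0.587, -0.618], [77.8, 166.3, -124.1])
```

```bash
python3 -m jog '[[0,0,0,-51,49,0,0],[0,0,0,-102,98,0,0],[0,0,0,-102,98,0,0],[-0.1,0.04,-0.045,-102,98,-40,0],[-0.2,0.08,-0.09,-95,105,-80,0],[-0.31,0.127,-0.135,-90,110,-120,0],[-0.41,0.168,-0.177,-80,120,-156,0],[-0.52,0.21,-0.22,-80,120,-156,0],[-0.62,0.25,-0.26,-80,120,-156,0],[-0.72,0.29,-0.31,-80,120,-156,0],[-0.83,0.335,-0.353,-80,120,-156,0],[-0.93,0.38,-0.4,-80,120,-156,0],[-1.03,0.42,-0.44,-80,120,-156,0],[-1.14,0.46,-0.485,-80,120,-156,0],[-1.24,0.5,-0.53,-80,120,-156,0],[-1.34,0.545,-0.575,-80,120,-156,0],[-1.444,0.587,-0.618,-80,120,-156,0],[-1.444,0.587,-0.618,-80,120,-156,0],[-1.444,0.587,-0.618,-80,120,-156,0]]'; python3 -c "
from go import *
st()
R=np.c_[[0,0,-1.],np.cross([0,1.,0],[0,0,-1.]),[0,1.,0]]
for z in (.2,.1,.075): print(rel(R,[.476,.295,z]))
f=grab_frame('scene');cv2.imwrite('pics/s11.png',f)"
```

```text
clock: 15.72
eef_pos: [0.4496, 0.1509, 0.281]
orientation: [[0.001, -1.0, 0.001], [-0.0, 0.001, 1.0], [-1.0, -0.001, -0.0]]
force: [-0.6, -0.7, 0.9]
gripper_width: -0.0001
t 15.72 p [0.4496 0.1509 0.281 ] F [-0.6 -0.7  0.9] w -0.0001 q [  9.  -10.3 105.4  -0.   84.8 -80.9] head 3.141 tilt 0.0
([-0.001, -0.0, 0.001], [81.0, -26.2, 144.2])
([-0.001, -0.0, 0.001], [181.0, -26.2, 144.2])
([-0.001, -0.0, 0.001], [206.0, -26.1, 144.2])
```

View pics/s11.png

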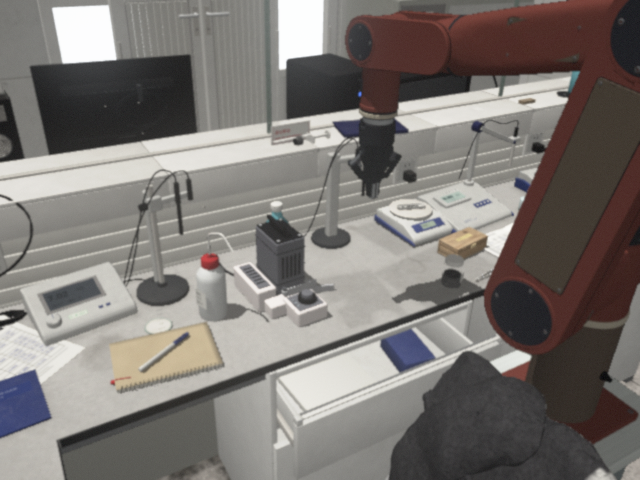

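```bash
python3 -m jog '[[0,0,0,20,-10,40,0],[0,0,0,40,-20,80,0],[0,0,0,60,-26,120,0],[0,0,0,81,-26,144,0],[0,0,0,81,-26,144,0],[0,0,0,110,-26,144,0],[0,0,0,140,-26,144,0],[0,0,0,170,-26,144,0],[0,0,0,191,-26,144,0],[0,0,0,191,-26,144,0],[0,0,0,191,-26,144,0]]'; python3 -c "
from go import *
st()
f=grab_frame('scene');zoom(f,225,140,160,150+30,3.3,'pics/s12.png');f=grab_frame('top');zoom(f,215,195,100,110,5.4,'pics/t12.png')"
```

```text
clock: 16.68
eef_pos: [0.4763, 0.2927, 0.0892]
orientation: [[-0.001, -1.0, 0.003], [-0.002, 0.003, 1.0], [-1.0, 0.001, -0.002]]
force: [0.6, 1.0, 0.6]
gripper_width: -0.0002
t 16.68 p [0.4763 0.2927 0.0892] F [0.6 1.  0.6] w -0.0002 q [ 2.350e+01  1.220e+01  1.042e+02 -1.000e-01  6.370e+01 -6.630e+01] head 3.139 tilt 0.1
```

View pics/s12.png

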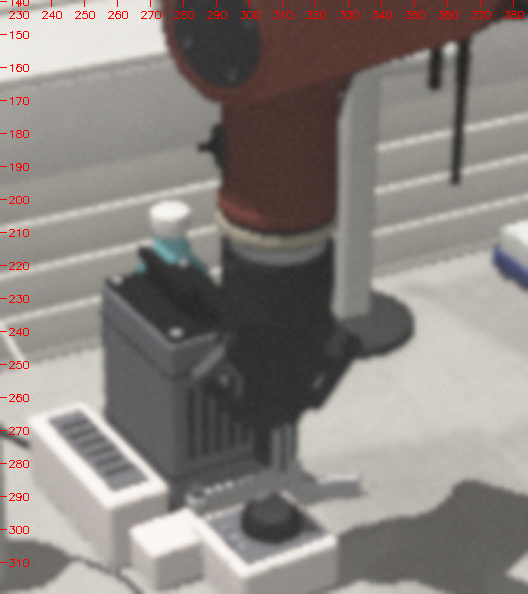

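View pics/t12.png

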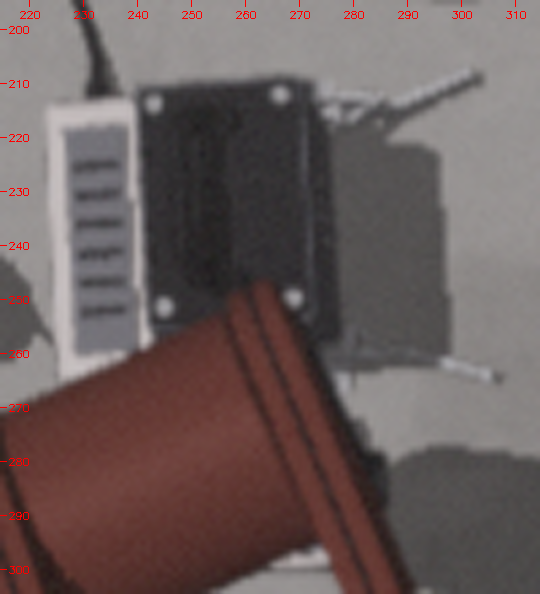

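```bash
python3 -m jog '[[0,0,0,5,0,2,0],[0,0,0,10,0,2,0],[0,0,0,15,0,2,0],[0,0,0,20,0,2,0],[0,0,0,22,0,2,0],[0,0,0,22,0,2,0]]'|sed -n '2p;4p'; python3 -m jog '[[0,0,0,1.5,0,0,0],[0,0,0,3,0,0,0],[0,0,0,3,0,0,0]]'|sed -n '2p;4p'; python3 -m jog '[[0,0,0,1,0,0,0],[0,0,0,2,0,0,0],[0,0,0,2,0,0,0]]'|sed -n '2p;4p'; python3 -m jog '[[0,0,0,1,0,0,0],[0,0,0,2,0,0,0],[0,0,0,2,0,0,0]]'|sed -n '2p;4p'
```

```text
eef_pos: [0.4763, 0.2957, 0.0676]
force: [-0.2, 0.9, 0.5]
eef_pos: [0.4769, 0.2959, 0.0653]
force: [-0.7, -0.4, 0.4]
eef_pos: [0.4769, 0.2959, 0.0634]
force: [0.2, 0.3, -0.2]
eef_pos: [0.4771, 0.296, 0.0616]
force: [-0.3, 0.1, 2.2]
```

```bash
python3 -m jog '[[0,0,0,1,0,0,0],[0,0,0,2,0,0,0],[0,0,0,2,0,0,0]]'|sed -n '2p;4p'; python3 -m jog '[[0,0,0,1,0,0,0],[0,0,0,2,0,0,0],[0,0,0,2,0,0,0]]'|sed -n '2p;4p'; python3 -m jog '[[0,0,0,1,0,0,0],[0,0,0,2,0,0,0],[0,0,0,2,0,0,0]]'|sed -n '2p;4p'
```

```text
eef_pos: [0.4771, 0.296, 0.0596]
force: [-0.3, 0.2, 2.2]
eef_pos: [0.4771, 0.296, 0.0576]
force: [-0.8, -0.1, 2.8]
eef_pos: [0.4772, 0.296, 0.056]
force: [-1.2, -0.6, 5.4]
```

```bash
python3 -m jog '[[0,0,0,0.7,0,0,0],[0,0,0,1.4,0,0,0],[0,0,0,1.4,0,0,0]]'|sed -n '2p;4p';python3 -m jog '[[0,0,0,0.7,0,0,0],[0,0,0,1.4,0,0,0],[0,0,0,1.4,0,0,0]]'|sed -n '2p;4p'; 
```

```text
eef_pos: [0.4772, 0.2961, 0.0559]
force: [-5.9, -2.8, 15.7]
eef_pos: [0.4773, 0.2961, 0.0557]
force: [-10.0, -5.3, 25.1]
```

```bash
python3 -m jog '[[0,0,0,-3,0,0,0],[0,0,0,-10,0,0,0],[0,0,0,-25,0,0,0],[0,0,0,-60,0,0,0],[0,0,0,-100,0,0,0],[0,0,0,-140,0,0,0],[0,0,0,-180,10,-30,0],[0,0,0,-200,20,-70,0],[0,0,0,-210,26,-110,0],[0,0,0,-220,26,-150,0],[0,0,0,-220,26,-190,0],[0,0,0,-220,26,-230,0],[0,0,0,-220,26,-260,0],[0,0,0,-220,26,-260,0],[0,0,0,-220,26,-260,0]]'; python3 - <<'E'
from plan import *
st()
f=grab_frame('top');cv2.imwrite('pics/top13.png',f)
a=cv2.imread('pics/top0.png')
def z(i,x,y,w,h,k,g):return np.clip(cv2.resize(i[y:y+h,x:x+w],None,fx=k,fy=k,interpolation=cv2.INTER_CUBIC).astype(float)*g,0,255).astype(np.uint8)
o=np.vstack([np.hstack([z(a,265,202,45,25,8,1.2),z(f,265,202,45,25,8,1.2)]),np.hstack([z(a,265,248,45,25,8,1.2),z(f,265,248,45,25,8,1.8)])])
cv2.imwrite('pics/cmp13.png',o)
zoom(f,225,195,100,110,5.4,'pics/t13.png')
f=grab_frame('scene');zoom(f,180,150,200,150,4,'pics/s13.png')
for n in("wash_bottle","blue_bottle","sample_jar"):print(n,[(round(d["p"],2),d["extent"]) for d in masks_of("top",n)][:2])
E
```

```text
clock: 20.53
eef_pos: [0.4503, 0.0343, 0.2725]
orientation: [[0.002, -1.0, 0.005], [-0.001, 0.005, 1.0], [-1.0, -0.002, -0.001]]
force: [0.5, 0.4, 0.3]
gripper_width: 0.0001
t 20.53 p [0.4503 0.0343 0.2725] F [0.5 0.4 0.3] w 0.0001 q [ -5.6 -13.5 109.   -0.   84.3 -95.4] head 3.137 tilt 0.1
wash_bottle [(0.85, [170.5, 232.5, 204.5, 272.9])]
blue_bottle [(0.59, [275.3, 161.4, 299.4, 193.4]), (0.52, [221.7, 156.6, 306.0, 300.3])]
sample_jar []
```

View pics/t13.png

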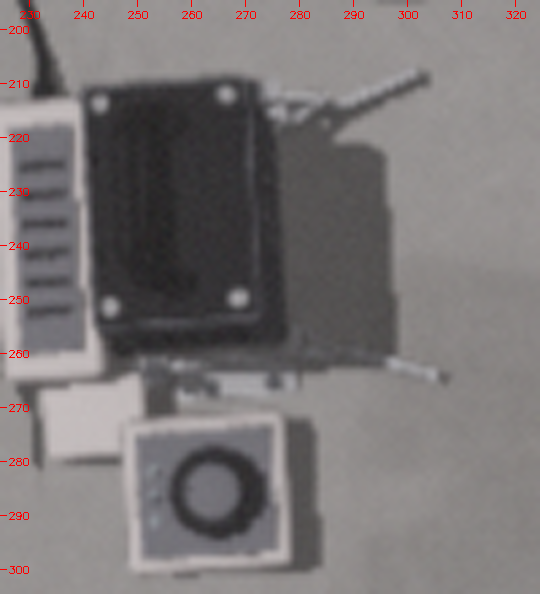

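View pics/cmp13.png

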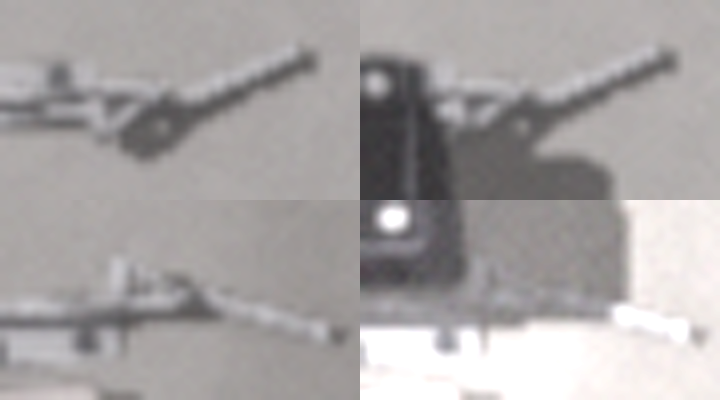

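View pics/s13.png

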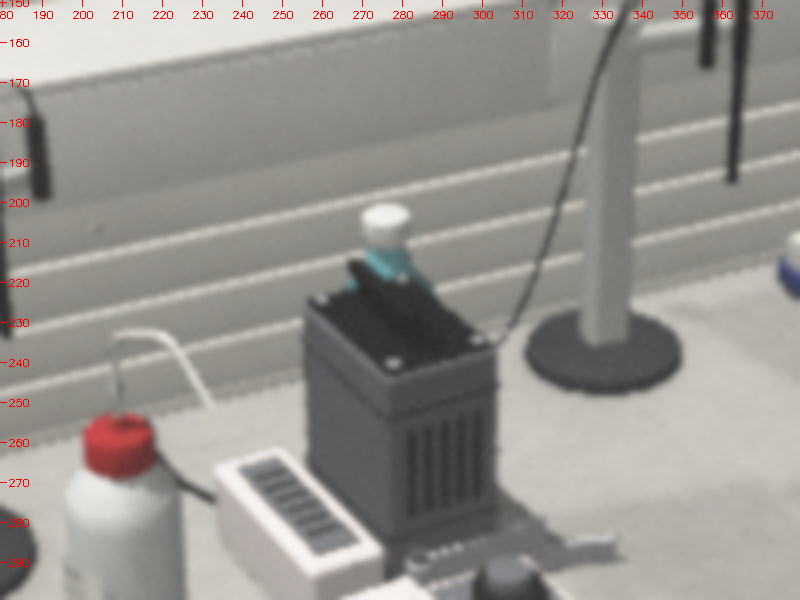

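```bash
python3 -c "
from bench import *
print(sign_off())"
```

```text
the job is handed in; nothing more can be done
None
```

The battery box is in the charging dock, the start button was pressed and released, and I have handed the job in at about 21 s of the 64 s.

**Push:** I pushed with the tips of a tilted gripper, about 30 mm above the bench. The box turned about 0.2 rad into line on the way and slid home. The force rose to 24 N when it met the end stops. I narrowed the fingers to 30 mm before they passed between the catches.

**Box position:** The top camera put the box at x = +2.6 mm, y = -0.9 mm and 0.003 rad from home, standing upright. The end stops put it at +1.5 mm, a difference within the camera's 2 mm calibration. It looked the same in the last picture, after the press.

**Catches:** Both noses look the same as in the first, shut picture. The near one is in shadow and the detector missed it in the top view, so I judged it by eye.

**Contact block:** I could not see it. That it is pressed in follows only from the box resting on the stops.

**Button:** It travelled about 6 mm, with 5.4 N just before the bottom and 25 N on the bottom stop, and then I let it go. It looks up again in the pictures.

**Bystanders:** Both bottles show where they stood. The detector did not find the jar in the last top picture. I last saw it standing in its place in the scene view before the button press, and the arm did not go near it.

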